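Return the meeting's tumblers at the office cup dock

TASK

Collect all the thin-walled tumblers on the desk and nest them upright, one inside another, in a single straight stack on the round seat of the return dock, each fully down, and then put the white lid on the top one. Then book the return: twist the black knob on the dock clockwise to its stop and let go so that it springs home. The tumblers crack easily, so grip and press them gently (a grip of 40 N at most), and leave everything else on the desk where it is.

Things in the scene. Friction and masses are not known exactly. Their poses are not given: they have to be found in the camera images.
- tumbler1: Grey tumbler, 80 mm tall, 110 g, heavy base, upright. Origin: centre of underside. Tapers out from 46 mm diameter at the foot to 54 at 42 mm height; then a shoulder and straight upper part 62 mm outside, 57 inside, to the rim: grip it here, from outside. Nested, it sits 38 mm above the one below, 1.5 mm side play. Both fingers together must load it under 110 N. 3 to 5 are present.
- tumbler2: Grey tumbler, 80 mm tall, 110 g, heavy base, upright. Origin: centre of underside. Tapers out from 46 mm diameter at the foot to 54 at 42 mm height; then a shoulder and straight upper part 62 mm outside, 57 inside, to the rim: grip it here, from outside. Nested, it sits 38 mm above the one below, 1.5 mm side play. Both fingers together must load it under 110 N. 3 to 5 are present.
- tumbler3: Grey tumbler, 80 mm tall, 110 g, heavy base, upright. Origin: centre of underside. Tapers out from 46 mm diameter at the foot to 54 at 42 mm height; then a shoulder and straight upper part 62 mm outside, 57 inside, to the rim: grip it here, from outside. Nested, it sits 38 mm above the one below, 1.5 mm side play. Both fingers together must load it under 110 N. 3 to 5 are present.
- tumbler4: Grey tumbler, 80 mm tall, 110 g, heavy base, upright. Origin: centre of underside. Tapers out from 46 mm diameter at the foot to 54 at 42 mm height; then a shoulder and straight upper part 62 mm outside, 57 inside, to the rim: grip it here, from outside. Nested, it sits 38 mm above the one below, 1.5 mm side play. Both fingers together must load it under 110 N. 3 to 5 are present.
- tumbler5: Grey tumbler, 80 mm tall, 110 g, heavy base, upright. Origin: centre of underside. Tapers out from 46 mm diameter at the foot to 54 at 42 mm height; then a shoulder and straight upper part 62 mm outside, 57 inside, to the rim: grip it here, from outside. Nested, it sits 38 mm above the one below, 1.5 mm side play. Both fingers together must load it under 110 N. 3 to 5 are present.
- lid: White lid, 52 mm tall, 30 g, standing on the desk. Origin: centre of its underside; z up. From below: tapered plug 45 to 53 mm diameter, 16 mm deep, that drops into a rim; flange 65 mm diameter, 16 to 21 mm up, that rests on the rim (lid origin then 64 mm above that of the tumbler); grip: round post 22 mm diameter from 21 to 52 mm.
- dock: Fixed white return dock on the desk, 170 mm (x) by 300 mm (y) by 40 mm tall. Origin: centre of its underside; x points away from the robot at yaw 0. On its top: the round seat at y = +80 mm and the black knob at y = -80 mm.
- seat (a point): Centre of the round seat, on the dock's top (40 mm above the desk), where the foot of the lowest tumbler rests. Around it a low aluminium collar, 53 mm inside at the top, 63 mm outside, 22 mm tall. Axes as the dock.
- knob_grip (a point): Where to grip the knob: on its vertical axis, 75 mm above the desk. A black bar 46 mm long (along this point's x), 12 mm wide (y), standing from 54 to 88 mm above the desk, on a round disc of 48 mm diameter; turns with the knob.
- knob (a joint): Turn of the knob in rad, clockwise seen from above: 0 at home (bar along the dock's x), 1.30 at its stop. A spring of about 0.03 N m at home, 0.16 N m at the stop, turns it back home as soon as it is let go.
- notes: Bystander, leave it alone: block of sticky notes 50 x 50 x 36 mm. Origin: centre of its underside.
- stamp: Bystander, leave it alone: wooden rubber stamp, 34 mm diameter, 43 mm tall. Origin: centre of its underside.
- mouse: Bystander, leave it alone: black computer mouse 100 x 58 x 26 mm. Origin: centre of its underside.
- stapler: Bystander, leave it alone: stapler 130 x 34 x 44 mm. Origin: centre of its underside.
- calculator: Bystander, leave it alone: calculator 140 x 80 x 12 mm. Origin: centre of its underside.
- pencil_pot: Bystander, leave it alone: dark steel pencil pot with pens, 72 mm diameter, 95 mm tall, pens to 165 mm. Origin: centre of its underside.
- tape: Bystander, leave it alone: black tape dispenser 150 x 55 x 76 mm. Origin: centre of its underside.
Not all that is in view belongs to the job. Leave any brown look-alike of the tumbler5 alone. What is shaped like the lid but purple is not meant.

How it is judged:
By the outcome, as a careful person would: the job done as asked, in the order asked, and still so for the second after the job is handed in, with the robot touching nothing.
Of tumbler1, tumbler2, tumbler3, tumbler4, tumbler5 only 3 to 5 are there at a start; the rules pass over those that are not, and their reading is None.
At some moment in a run one of lid may be knocked a few centimetres aside while the robot is not near it.
It also fails if it takes over 210 s, if anything falls off the work surface, if the arm or the gripper's body presses on something with over 40 N, if the wrist force passes 120 N, or if a joint passes its speed limit or range.

ROBOT

A 6-joint arm with a two-finger parallel gripper is mounted at the origin on the work surface. World frame = base frame: x ahead of the robot, y to its left, z up, the work surface at z = 0. Lengths are in m, angles in rad, forces in N, time in s.
With the tool pointing down it reaches from about 0.275 to 0.825 m from the base axis. Payload 4.9 kg.
Tool frame: the origin (TCP) lies midway between the tips of the shut fingers; the grasp point (between the pads) lies 19 mm behind it (bot.grip_depth is the distance from the TCP to the grasp point, in m); z points along the fingers, y is the line along which they close (so a half turn about z gives the same grasp; the last joint's range is limited). The gripper opens to 85 mm and grips with 20 to 120 N. Pads are 22 mm wide; open, the fingers measure 114 mm over their backs; the gripper's body (76 mm by 85 mm) begins 54 mm behind the grasp point. The pads swing forward as they close: fully open they stand 13 mm farther back than shut.
Start: joints at [1.116, 0.326, -0.193, 1.052, 0, 1.437], TCP at [0.173, 0.522, 0.231] pointing down, gripper open.
Joint ranges: [-2.65, 2.65], [-0.97, 1.79], [-1.3, 1.35], [-1.93, 2.1], [-1.47, 1.37], [-3.14, 3.14]. Speed limits (rad/s): [2.57, 2.57, 3.14, 3.14, 3.14, 3.14].

INTERFACE

Orientations are given as a unit quaternion [w, x, y, z].
In Python, from cell import bot gives the robot as it stands. Calls block until the motion is done:
- bot.move_pose(position, orientation): joint-space move of the TCP to a pose.
- bot.move_linear(position, speed=0.15, rotation=None, until_force=None): straight line of the TCP; rotation=None keeps the orientation; speed is the mean speed in m/s. With until_force (N) it stops when the force on the tool has changed by that much, and returns True; else False.
- bot.goto_joints(angles): joint-space move.
- bot.set_gripper(opening, grasp_force=None): opening from 0.0 (shut) to 1.0 (fully open); grasp_force is the grip in N (None keeps the last); returns when the fingers have stopped.
- bot.wait(seconds).
- bot.solve_ik(position, orientation): joint angles nearest the present ones, or None.
- bot.camera(name): name is "side" or "top"; returns the picture (400x640x3 uint8, red, green, blue); there is no depth.
- bot.calibration(name): a dict with "mtx" (3x3 intrinsics, pixels), "extrinsics" (4x4, takes a point from world to camera coordinates). Camera axes: x right, y down, z forward; pixel columns grow to the right and rows downward; lengths in m; the calibration is good to about 2 mm. A picture is of the moment at which its call begins. calibration takes no time and is no camera call.
A pose or a line that the arm cannot do raises bot.PlanningError and nothing moves.
- bot.close_job(): hands the job in; it is judged then, once.
Trained networks look in the newest picture that a camera, given by its name, has taken for a name from the list of things; names that differ only in an ending like _2 or _b are one class to them, and where a whole thing is asked for, a point or a joint stands for the part that bears it (a point fixed in the world has none). Each returns a list of dicts, best first, with "confidence" (0 to 1); they miss things now and then, are a little off and sometimes report something else, mostly with a low value. They report only what shows in the picture. A call takes as long as a camera call. They do not tell look-alikes from the thing itself.
- bot.search_frame(camera, thing): "bbox" ([left, top, width, height] in pixels, round what is visible of it).
Readings, each from a call of its own:
- bot.read_clock(): time.
- bot.read_joint_positions(): joint angles.
- bot.read_joint_vel(): joint speeds.
- bot.read_joint_efforts(): joint torques, N m.
- bot.read_position(): TCP position.
- bot.read_tool_rot(): TCP orientation.
- bot.read_ft_force(): force on the tool from outside, world axes, zero at the start.
- bot.read_moment(): the same for the moment, N m.
- bot.read_gripper_width(): opening from 0.0 (shut) to 1.0 (fully open).
- bot.read_finger_force(): force on a finger pad.
Only numpy, scipy, OpenCV 4.12 (cv2) and the standard library are available. Lean on these libraries where they do the work, as an engineer would, in place of code of your own. Each camera call takes 0.05 s, during which the arm holds its last target. There are 200 camera calls.

## Working session

There is one attempt and no reset: what is moved stays moved. The work goes in short steps, each a Python script; the robot and the scene stay as the last script left them, time stands still between calls to the robot, and variables do not carry over. Pictures are saved under pics/ and viewed, at most 14 in all, crops included, and the job is handed in when it is done.

```bash
mkdir -p pics; ls; python3 - <<'E'
from cell import bot
import cv2,numpy as np
for c in("top","side"):
    im=bot.camera(c); cv2.imwrite(f"pics/{c}0.png",im[:,:,::-1])
    k=bot.calibration(c); print(c,k["mtx"].round(1).tolist(),k["extrinsics"].round(3).tolist())
    for t in("tumbler1","lid","dock","seat","knob_grip"):
        print(t,[(np.round(d["bbox"]).tolist(),round(d["confidence"],2)) for d in bot.search_frame(c,t)])
print(bot.read_clock(),bot.read_tool_rot())
E
```

```text
pics
top [[517.6, 0.0, 309.6], [0.0, 517.6, 204.8], [0.0, 0.0, 1.0]] [[-0.028, -1.0, 0.009, -0.022], [-0.984, 0.026, -0.174, 0.57], [0.173, -0.014, -0.985, 1.451], [0.0, 0.0, 0.0, 1.0]]
tumbler1 [([366.0, 224.0, 25.0, 26.0], 0.95), ([420.0, 228.0, 25.0, 24.0], 0.72), ([286.0, 173.0, 26.0, 24.0], 0.66), ([345.0, 169.0, 25.0, 27.0], 0.63), ([426.0, 165.0, 28.0, 26.0], 0.63), ([343.0, 259.0, 25.0, 32.0], 0.63), ([391.0, 174.0, 23.0, 24.0], 0.57)]
lid [([307.0, 233.0, 22.0, 18.0], 0.63), ([257.0, 252.0, 18.0, 22.0], 0.58)]
dock [([162.0, 172.0, 106.0, 64.0], 0.9), ([230.0, 189.0, 16.0, 19.0], 0.15)]
seat [([163.0, 175.0, 107.0, 61.0], 0.62)]
knob_grip [([231.0, 189.0, 17.0, 23.0], 0.45), ([367.0, 225.0, 23.0, 23.0], 0.41)]
side [[477.5, 0.0, 316.6], [0.0, 477.5, 201.4], [0.0, 0.0, 1.0]] [[0.939, -0.343, 0.02, -0.535], [-0.229, -0.667, -0.709, 0.167], [0.257, 0.661, -0.705, 1.35], [0.0, 0.0, 0.0, 1.0]]
tumbler1 [([344.0, 222.0, 22.0, 35.0], 0.98), ([363.0, 261.0, 24.0, 36.0], 0.94), ([326.0, 188.0, 22.0, 30.0], 0.9), ([313.0, 302.0, 22.0, 34.0], 0.77), ([389.0, 291.0, 24.0, 36.0], 0.67), ([301.0, 256.0, 23.0, 31.0], 0.66)]
lid [([247.0, 191.0, 21.0, 17.0], 0.77), ([276.0, 220.0, 21.0, 18.0], 0.56)]
dock [([257.0, 130.0, 76.0, 66.0], 0.95)]
seat [([256.0, 127.0, 78.0, 72.0], 0.86)]
knob_grip [([294.0, 156.0, 19.0, 16.0], 0.65)]
0.6 [-1.98748233e-05  1.59713261e-01  9.87163448e-01  7.47904271e-06]
```

View pics/top0.png

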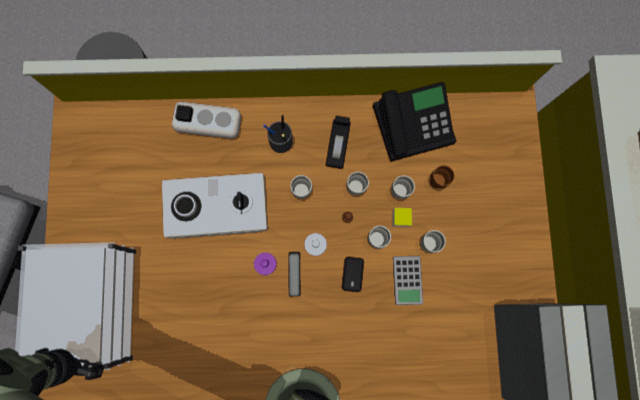

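View pics/side0.png

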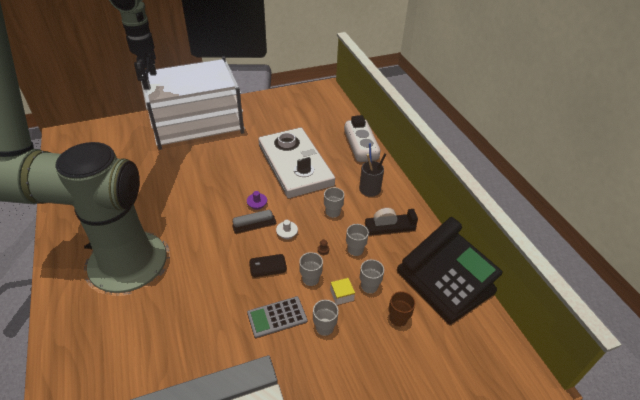

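Top view: five grey tumblers at about (301,187), (357,183), (402,188), (379,237) and (432,241), with the brown look-alike at (441,177). The white lid is at (315,244), the purple one at (265,264). On the dock, the seat is at (186,206) and the knob at (241,202). Next I fit silhouettes in both views.

```bash
cat > vis.py <<'E'
from cell import bot
import cv2,numpy as np
from scipy.optimize import minimize
S=8
CAL={c:bot.calibration(c) for c in("top","side")}
def proj(c,P):
    P=np.atleast_2d(P).astype(float);E=CAL[c]["extrinsics"];q=(P@E[:3,:3].T+E[:3,3])@CAL[c]["mtx"].T
    return q[:,:2]/q[:,2:]
def unproj(c,uv,z):
    E=CAL[c]["extrinsics"];R=E[:3,:3];C=-R.T@E[:3,3]
    d=R.T@np.linalg.solve(CAL[c]["mtx"],[uv[0],uv[1],1]);return C+d*(z-C[2])/d[2]
A=np.linspace(0,2*np.pi,48,endpoint=False)
def circ(x,y,r,z): return np.c_[x+r*np.cos(A),y+r*np.sin(A),0*A+z]
SH={"tum":[[(.023,0),(.027,.042)],[(.031,.043),(.031,.08)]],
    "lid":[[(.0225,0),(.0265,.016)],[(.0325,.016),(.0325,.021)],[(.011,.021),(.011,.052)]]}
def hulls(kind,p):
    if kind=="dock":
        x,y,a=p;c,s=np.cos(a),np.sin(a)
        return [np.array([[x+c*u-s*v,y+s*u+c*v,z] for u in(-.085,.085) for v in(-.15,.15) for z in(0,.04)])]
    return [np.vstack([circ(p[0],p[1],*rz) for rz in part]) for part in SH[kind]]
def sil(c,kind,p,o,w):
    m=np.zeros((w[1]*S,w[0]*S),np.uint8)
    for h in hulls(kind,p):
        q=((proj(c,h)-o+.5)*S*16).round().astype(np.int32)
        cv2.fillConvexPoly(m,cv2.convexHull(q),255,shift=4)
    return cv2.resize(m,w,interpolation=cv2.INTER_AREA)/255.
def smask(im,kind):
    h=cv2.cvtColor(im,cv2.COLOR_RGB2HSV).astype(float)
    return np.clip((110-h[...,1])/60+.5,0,1)   # desk is saturated orange
def fit(ims,kind,p0,cams=("top","side"),m=8,fill=True):
    M={c:smask(ims[c],kind) for c in cams};p0=np.array(p0,float);W={}
    for c in cams:
        q=proj(c,np.vstack(hulls(kind,p0)));lo=np.floor(q.min(0)).astype(int)-m;hi=np.ceil(q.max(0)).astype(int)+m
        k=M[c][lo[1]:hi[1],lo[0]:hi[0]];W[c]=(lo,tuple(int(v) for v in hi-lo),k)
    def cost(p): return sum(np.abs(sil(c,kind,p,*W[c][:2])-W[c][2]).sum()/sil(c,kind,p,*W[c][:2]).sum() for c in cams)
    n=len(p0);sx=np.vstack([p0]+[p0+np.eye(n)[i]*(.008 if i<2 else .03) for i in range(n)])
    r=minimize(cost,p0,method="Nelder-Mead",options=dict(initial_simplex=sx,xatol=1e-4,fatol=1e-4))
    return r.x,r.fun
E
python3 - <<'E'
from vis import *
ims={c:bot.camera(c) for c in("top","side")}
big={c:cv2.resize(ims[c][:,:,::-1],None,fx=4,fy=4,interpolation=cv2.INTER_CUBIC) for c in ims}
L=[("tum",(301,187),.06),("tum",(357,183),.06),("tum",(402,188),.06),("tum",(379,237),.06),("tum",(432,241),.06),("lid",(315,244),.02),("dock",(214,205),.04)]
for k,uv,z in L:
    p=list(unproj("top",uv,z)[:2])+([0.0] if k=="dock" else [])
    for cams in(("top",),("side",),("top","side")):
        r,f=fit(ims,k,p,cams);print(k,cams,r.round(4),round(f,3))
    for c in ims:
        for h in hulls(k,r): cv2.polylines(big[c],[((cv2.convexHull(proj(c,h).astype(np.float32))+.5)*4).astype(np.int32)],True,(0,0,255),1)
x,y,a=r
R=np.array([[np.cos(a),-np.sin(a)],[np.sin(a),np.cos(a)]])
s=R@[0,.08]+[x,y];k=R@[0,-.08]+[x,y];print("seat",s,"knob",k)
for c in ims:
    for h in(circ(*s,.0315,.062),circ(*s,.0265,.062),circ(*k,.024,.054),np.array([[*(R@[u,v-.08]+[x,y]),.088] for u,v in((-.023,-.006),(.023,-.006),(.023,.006),(-.023,.006))])):
        cv2.polylines(big[c],[((proj(c,h)+.5)*4).astype(np.int32)],True,(0,255,0),1)
cv2.imwrite("pics/a.png",np.vstack([big["top"][640:1120,620:1420],]))
t=big["top"][660:980,620:1100];d=big["side"][500:1060,1000:1640]
cv2.imwrite("pics/b.png",d)
cv2.imwrite("pics/c.png",big["top"][660:1120,1050:1840])
E
```

```text
tum ('top',) [ 0.6226 -0.0132] 0.031
tum ('side',) [ 0.6191 -0.0103] 0.403
tum ('top', 'side') [ 0.6204 -0.012 ] 0.553
tum ('top',) [ 0.6287 -0.1769] 0.113
tum ('side',) [ 0.6256 -0.1737] 0.431
tum ('top', 'side') [ 0.628  -0.1761] 0.645
tum ('top',) [ 0.6137 -0.3083] 0.03
tum ('side',) [ 0.6107 -0.3047] 0.128
tum ('top', 'side') [ 0.6114 -0.3061] 0.278
tum ('top',) [ 0.4704 -0.2325] 0.092
tum ('side',) [ 0.4677 -0.2289] 0.037
tum ('top', 'side') [ 0.4686 -0.2309] 0.244
tum ('top',) [ 0.4535 -0.3855] 0.133
tum ('side',) [ 0.4506 -0.3819] 0.185
tum ('top', 'side') [ 0.4512 -0.3833] 0.433
lid ('top',) [ 0.4585 -0.051 ] 0.226
lid ('side',) [ 0.4558 -0.0491] 0.264
lid ('top', 'side') [ 0.4567 -0.0495] 0.532
dock ('top',) [0.581  0.2426 0.0499] 0.012
dock ('side',) [0.5786 0.245  0.0448] 0.143
dock ('top', 'side') [0.5802 0.2433 0.0501] 0.165
seat [0.57622782 0.3231539 ] knob [0.58424031 0.16335465]
```

View pics/a.png

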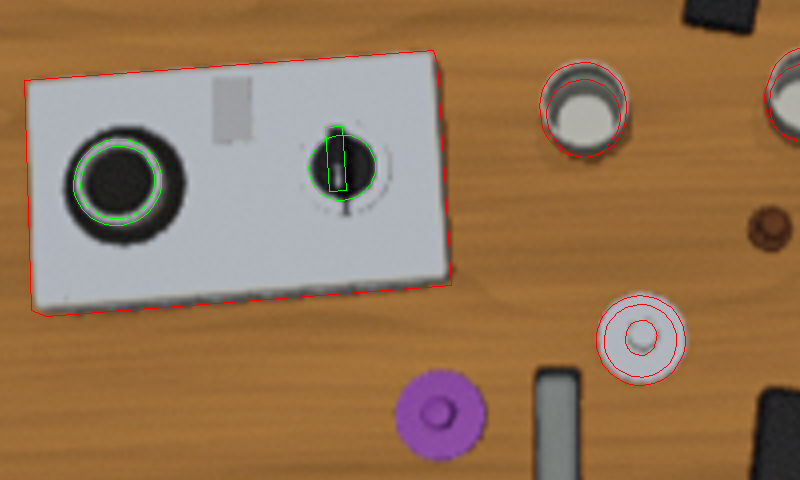

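View pics/b.png

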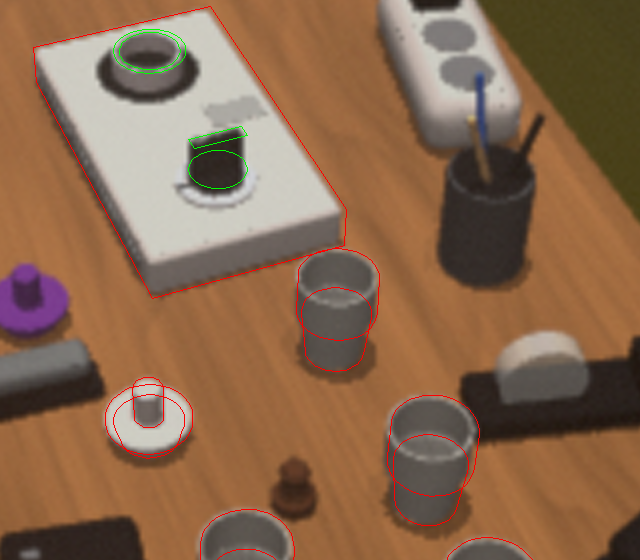

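View pics/c.png

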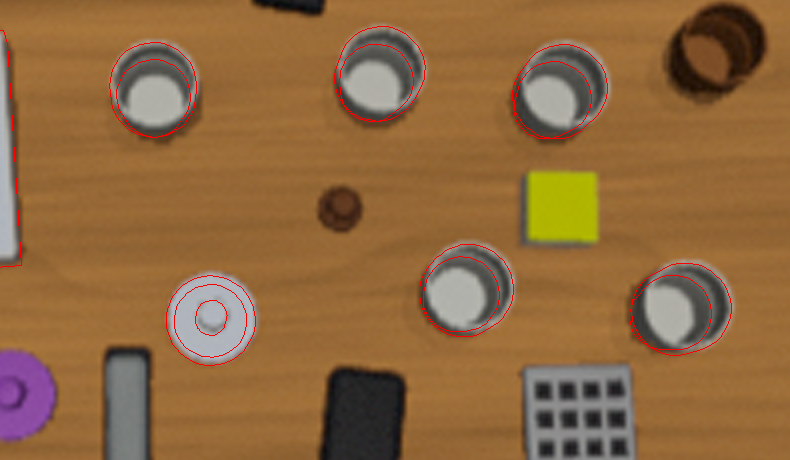

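The fits agree with the given sizes. The two cameras differ by a constant offset of about 3 mm. I'll centre tumbler 1 with two perpendicular squeezes, so that it marks a known TCP position, and use that to calibrate the bias.

```bash
cat > arm.py <<'E'
from cell import bot
import numpy as np
H=np.pi/2
def down(phi): t=(phi+H)/2; return [0,float(np.cos(t)),float(np.sin(t)),0]
def st(m=""): print(m,"t",round(bot.read_clock(),1),"p",np.round(bot.read_position(),4),"w",round(bot.read_gripper_width(),3),"ff",round(float(np.max(bot.read_finger_force())),1),"F",np.round(bot.read_ft_force(),1))
HT=.039  # TCP above tumbler foot
def pick(x,y,phi=H,zs=.2,up=.2):
    bot.set_gripper(1.0,25)
    bot.move_pose([x,y,zs],down(phi)); bot.move_linear([x,y,HT],.15)
    bot.set_gripper(0.0,25); st("gripped")
    bot.move_linear([x,y,up],.2); st("lifted")
E
python3 - <<'E'
from arm import *
for p,phi in (([.62,-.012,.04],H),([.62,-.012,.04],0),([.576,.323,.33],H),([.576,.323,.33],H+.05),([.584,.163,.06],H+.05),([.584,.163,.06],H+.05-1.4),([.584,.163,.06],-H+.05),([.45,-.38,.04],H),([.61,-.306,.04],H)):
    print(p,round(phi,2),np.round(q,2) if (q:=bot.solve_ik(p,down(phi))) is not None else None)
x,y=.6211,-.0118
bot.set_gripper(1.0,25)
bot.move_pose([x,y,.2],down(H)); st("above")
bot.move_linear([x,y,HT],.12)
bot.set_gripper(0.0,25); st("g1")
bot.set_gripper(1.0)
bot.move_linear([x,y,.12],.2); bot.move_pose([x,y,.12],down(0)); bot.move_linear([x,y,HT],.15)
bot.set_gripper(0.0,25); st("g2"); bot.set_gripper(1.0)
bot.move_linear([x,y,.2],.2); bot.goto_joints([1.116,.326,-.193,1.052,0,1.437]); st("away")
from vis import *
ims={c:bot.camera(c) for c in("top","side")}
for c in ims: print(c,fit(ims,"tum",[x,y],(c,)),"dock",fit(ims,"dock",[.58,.2433,.05],(c,))[0])
cv2.imwrite("pics/d.png",cv2.resize(ims["side"][100:350,160:480,::-1],None,fx=2,fy=2))
E
```

```text
[0.62, -0.012, 0.04] 1.57 [-0.14  0.63 -0.23  0.71  0.   -0.14]
[0.62, -0.012, 0.04] 0 [-0.14  0.63 -0.23  0.71  0.    1.43]
[0.576, 0.323, 0.33] 1.57 [0.4  0.51 0.34 1.4  0.   0.4 ]
[0.576, 0.323, 0.33] 1.62 [0.4  0.51 0.34 1.4  0.   0.35]
[0.584, 0.163, 0.06] 1.62 [ 0.15  0.59 -0.25  0.73  0.    0.1 ]
[0.584, 0.163, 0.06] 0.22 [ 0.15  0.59 -0.25  0.73  0.    1.5 ]
[0.584, 0.163, 0.06] -1.52 [ 0.15  0.59 -0.25  0.73  0.   -3.04]
[0.45, -0.38, 0.04] 1.57 [-0.83  0.58 -0.32  0.67  0.   -0.83]
[0.61, -0.306, 0.04] 1.57 [-0.57  0.73 -0.03  0.81  0.   -0.57]
above t 3.4 p [ 0.621  -0.0109  0.2001] w 1.0 ff 0.0 F [ 0.4  0.3 -0.3]
g1 t 5.2 p [ 0.6217 -0.0118  0.0399] w 0.728 ff 27.2 F [-0.6 -0.6  5.7]
g2 t 8.6 p [ 0.6222 -0.0119  0.0406] w 0.721 ff 27.4 F [-0.8  0.3  7.1]
away t 12.4 p [0.1741 0.5216 0.2312] w 1.001 ff 0.0 F [ 0.2 -0.9 -0.2]
top (array([ 0.62553795, -0.01436261]), np.float64(0.02953128400177874)) dock [0.58094836 0.24263419 0.05011487]
side (array([ 0.62165509, -0.01176923]), np.float64(0.44402360077864456)) dock [0.57858176 0.24538399 0.04471724]
```

```bash
cat >> arm.py <<'E'
SEAT=np.array([.5741,.3253])
def place(i,phi=H,zs=None):
    f=.04+.038*i+HT; top=.04+.022 if i==0 else .04+.038*(i-1)+.08
    hi=top+HT+.025
    bot.move_pose([*SEAT,hi],down(phi))
    bot.move_linear([*SEAT,f+.012],.1)
    hit=bot.move_linear([*SEAT,f-.002],.03,until_force=6); st(f"placed {i} hit {hit} dz {bot.read_position()[2]-f:.4f}")
def release():
    bot.set_gripper(1.0); p=bot.read_position(); bot.move_linear([p[0],p[1],p[2]+.08],.2); st("released")
E
python3 - <<'E'
from arm import *
pick(.6222,-.0118); place(0)
E
```

```text
gripped t 16.8 p [ 0.6231 -0.0119  0.0402] w 0.725 ff 27.5 F [-1.   0.2  6.7]
lifted t 17.7 p [ 0.6213 -0.0117  0.1986] w 0.723 ff 27.5 F [-0.5 -0.1 -0.9]
placed 0 hit True dz 0.0010 t 19.9 p [0.5745 0.3256 0.08  ] w 0.729 ff 27.7 F [-0.8 -0.5  3.7]
```

```bash
python3 - <<'E'
from arm import *
release()
pick(.6255,-.174,up=.24); place(1); release()
bot.move_linear([.42,.1,.25],.3)
from vis import *
im=bot.camera("side");cv2.imwrite("pics/e.png",cv2.resize(im[80:330,200:460,::-1],None,fx=2.2,fy=2.2))
E
```

```text
released t 20.9 p [0.5734 0.325  0.1583] w 0.997 ff 0.0 F [-0.7 -0.6 -0.2]
gripped t 24.5 p [ 0.6263 -0.1742  0.0401] w 0.705 ff 27.6 F [-1.3  0.6  4.9]
lifted t 25.6 p [ 0.6247 -0.1737  0.2385] w 0.709 ff 27.4 F [-1.   0.2 -2.3]
placed 1 hit True dz 0.0009 t 28.6 p [0.5745 0.3256 0.1179] w 0.705 ff 27.4 F [0.1 0.7 3.4]
released t 29.5 p [0.5733 0.325  0.1961] w 1.003 ff 0.0 F [ 0.3 -0.3  0.2]
```

View pics/e.png

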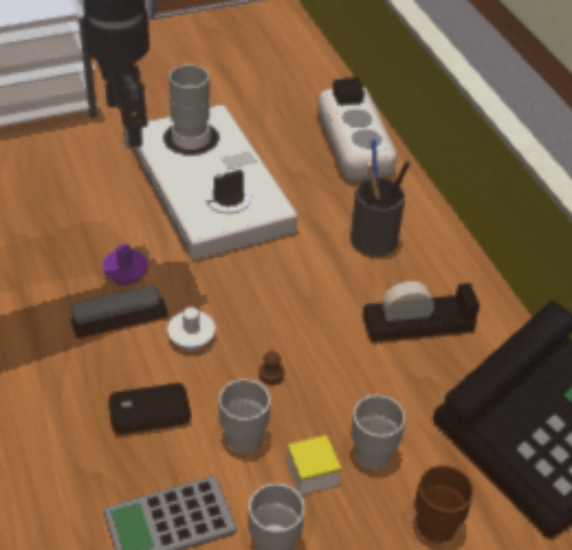

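The picture shows two tumblers nested upright at crop (190,110). The remaining three and the lid are undisturbed.

```bash
python3 - <<'E'
from arm import *
for i,(x,y) in ((2,(.6105,-.3052)),(3,(.4673,-.2295)),(4,(.4503,-.3825))):
    pick(x,y,up=.24+.03*(i-1)); place(i)
    z=bot.read_position()[2]
    if not(.69<bot.read_gripper_width()<.75) or abs(z-(.04+.038*i+HT))>.004: print("CHECK"); break
    release()
bot.move_linear([.42,.1,.3],.3); bot.goto_joints([1.116,.326,-.193,1.052,0,1.437])
from vis import *
ims={c:bot.camera(c) for c in("top","side")}
print(fit(ims,"lid",[.4585,-.051],("top",)),fit(ims,"lid",[.4558,-.0491],("side",)))
for c,s in(("side",np.s_[60:310,200:460,::-1]),("top",np.s_[130:330,130:470,::-1])):cv2.imwrite(f"pics/f{c}.png",cv2.resize(ims[c][s],None,fx=2.2,fy=2.2))
E
```

```text
gripped t 34.1 p [ 0.6111 -0.3056  0.0402] w 0.707 ff 27.4 F [-0.9  0.9  5.4]
lifted t 35.4 p [ 0.6099 -0.3048  0.2685] w 0.714 ff 27.4 F [ 0.   0.1 -1.5]
placed 2 hit True dz 0.0009 t 38.8 p [0.5745 0.3256 0.1559] w 0.706 ff 27.4 F [-0.7  1.7  2.6]
released t 39.7 p [0.5734 0.325  0.234 ] w 0.996 ff 0.0 F [ 0.2  0.1 -0.3]
gripped t 43.5 p [ 0.468  -0.2299  0.04  ] w 0.719 ff 26.8 F [-1.2  1.7  6.7]
lifted t 45.0 p [ 0.4667 -0.2291  0.2989] w 0.718 ff 27.4 F [-0.5 -0.2 -0.1]
placed 3 hit True dz 0.0008 t 48.1 p [0.5748 0.3256 0.1938] w 0.721 ff 27.7 F [1.2 0.4 4.3]
released t 49.0 p [0.5735 0.3251 0.2717] w 1.0 ff 0.0 F [-0.3 -0.6 -0.8]
gripped t 53.4 p [ 0.4508 -0.383   0.0401] w 0.727 ff 27.0 F [-0.7  0.6  5.5]
lifted t 55.0 p [ 0.4499 -0.3821  0.3288] w 0.73 ff 27.6 F [-0.3  0.4 -1.4]
placed 4 hit True dz 0.0009 t 58.7 p [0.5745 0.3255 0.2319] w 0.735 ff 27.9 F [-0.2  1.3  4. ]
released t 59.6 p [0.5736 0.325  0.3098] w 1.001 ff 0.0 F [ 0.2 -0.3 -0.6]
(array([ 0.45595042, -0.07911645]), np.float64(0.17708920139706863)) (array([ 0.45340559, -0.07849059]), np.float64(0.29393539919626477))
```

View pics/fside.png

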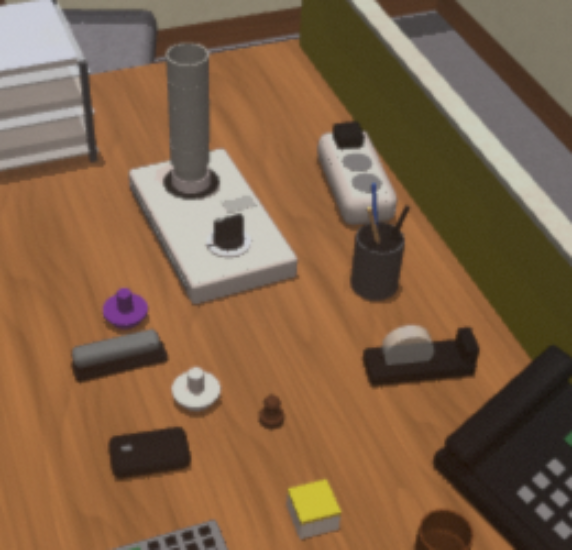

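View pics/ftop.png

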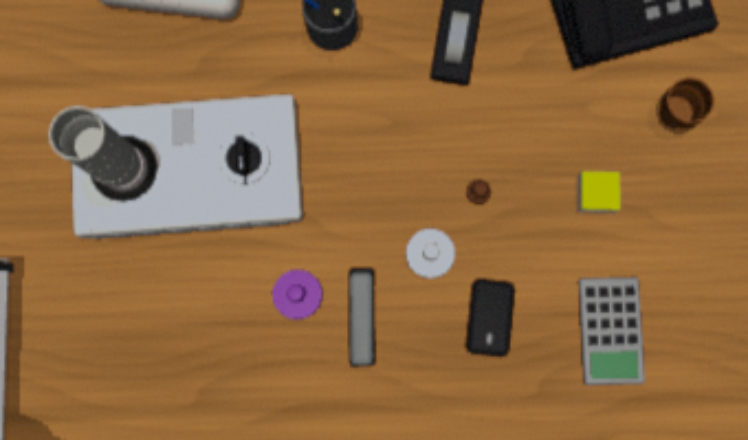

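The lid has been knocked about 28 mm towards −y (top picture, white lid at crop (430,252)). I have measured it again at about (0.453, −0.077). All five tumblers are stacked straight.

```bash
python3 - <<'E'
from arm import *
x,y=.453,-.077
bot.move_pose([x,y,.2],down(H)); bot.move_linear([x,y,.025],.15)
bot.set_gripper(0.0,22); st("lid"); bot.move_linear([x,y,.35],.25); st("up")
f=.281
bot.move_pose([*SEAT,f+.045],down(H)); bot.move_linear([*SEAT,f+.012],.1)
hit=bot.move_linear([*SEAT,f-.003],.03,until_force=5); st(f"lid placed {hit} {bot.read_position()[2]-f:.4f}")
E
```

```text
lid t 66.8 p [ 0.4531 -0.0771  0.0252] w 0.248 ff 23.8 F [-0.7  0.5  1.8]
up t 68.2 p [ 0.4523 -0.0768  0.3489] w 0.248 ff 23.6 F [ 0.  -0.1 -0.2]
lid placed True -0.0001 t 70.7 p [0.5744 0.3255 0.2809] w 0.245 ff 24.2 F [0.1 0.1 4.4]
```

```bash
python3 - <<'E'
from arm import *
release()
K=[.582,.1654]; ph=H+.0495
bot.move_linear([*K,.34],.2)
bot.move_pose([*K,.15],down(ph)); 
from vis import *
bot.move_linear([*K,.061],.1); st("at knob")
bot.set_gripper(0.0,30); st("gripped"); print(bot.read_moment())
for d in(.4,.8,1.15,1.25,1.30,1.34):
    bot.move_pose([*K,.061],down(ph-d)); print(d,np.round(bot.read_moment(),3),np.round(bot.read_ft_force(),1),round(bot.read_joint_positions()[5],3))
st("turned")
im=bot.camera("side");cv2.imwrite("pics/g.png",cv2.resize(im[50:250,200:420,::-1],None,fx=2.5,fy=2.5))
E
```

```text
released t 71.9 p [0.574  0.3252 0.3595] w 0.998 ff 0.0 F [ 0.8 -0.9 -0.4]
at knob t 74.7 p [0.5826 0.1655 0.0617] w 0.999 ff 0.0 F [-0.   0.1  0.3]
gripped t 75.4 p [0.582  0.1655 0.0612] w 0.135 ff 33.1 F [-1.  -0.5  2.4]
[0.04506794 0.14225032 0.0909727 ]
0.4 [0.467 0.115 0.048] [-0.8  2.3  1.2] 0.503
0.8 [ 1.037 -0.082  0.107] [-0.4  5.3  1.4] 0.902
1.15 [ 1.234 -0.27   0.153] [1.6 5.7 1. ] 1.253
1.25 [ 1.243 -0.338  0.151] [0.7 6.1 0.3] 1.353
1.3 [ 1.281 -0.335  0.175] [ 2.3  5.6 -0. ] 1.403
1.34 [ 1.145 -0.347  1.002] [2.  5.5 0.1] 1.44
turned t 77.5 p [0.5828 0.1666 0.0612] w 0.135 ff 44.4 F [2.  5.5 0.1]
```

View pics/g.png

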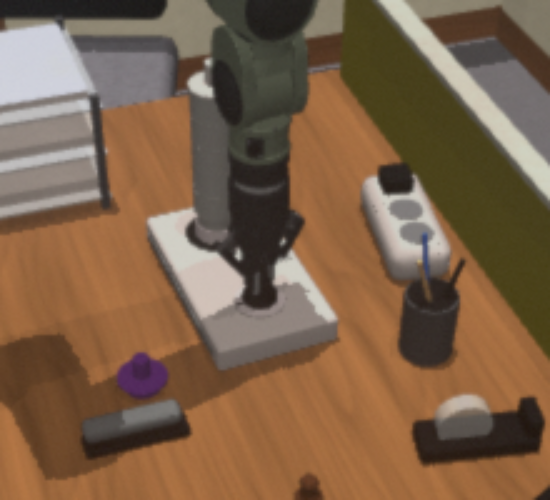

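The moment about z jumped to 1.0 N m at 1.34 rad, so the stop is reached. The picture shows the gripper on the knob at crop (262,290) with the stack still upright behind it. Now I let go.

```bash
python3 - <<'E'
from arm import *
bot.set_gripper(1.0); bot.wait(.5)
p=bot.read_position(); bot.move_linear([p[0],p[1],.25],.15)
bot.move_linear([.42,.0,.3],.2); bot.move_pose([.35,-.25,.3],down(H)); bot.wait(1); st("away")
from vis import *
for c,s in(("side",np.s_[50:210,220:380,::-1]),("top",np.s_[130:290,130:290,::-1])):
    im=bot.camera(c);cv2.imwrite(f"pics/h{c}.png",cv2.resize(im[s],None,fx=2.5,fy=2.5))
cv2.imwrite("pics/h.png",np.hstack([cv2.imread("pics/hside.png"),cv2.imread("pics/htop.png")]))
E
```

```text
away t 84.1 p [ 0.35 -0.25  0.3 ] w 0.999 ff 0.0 F [ 0.3  0.8 -0.2]
```

View pics/h.png

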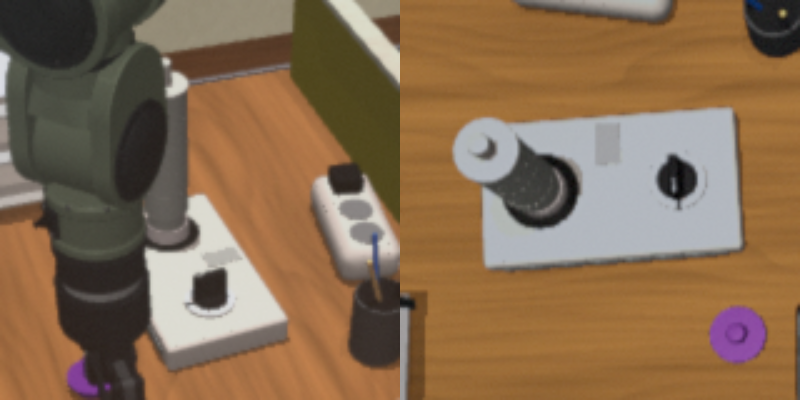

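The stack is straight with the white lid seated on top (crop (487,148)). The knob at (677,180) is back home along the dock's x.

```bash
python3 -c "
from cell import bot
print(bot.close_job())"
```

```text
the job is handed in; nothing more can be done
None
```

I handed the job in at about 84 s: all five tumblers are nested on the seat with the white lid on top, and the knob was turned to its stop and sprang home; no verdict came back.

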